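# Lock the open fastener on the dust box hatch

### The job

The blue filter hatch of the sanding dust box is back on, but one of its three red wing fasteners was left open, standing crosswise. Turn that one a quarter turn clockwise until it drops into its locked detent like the other two, then let go; leave the two locked ones as they are.

Things in the scene. Friction and masses are not known exactly. Their poses are not given: they have to be found in the camera images.
- grip_a (a point): One of three identical fasteners on the hatch: a red upright wing blade 46 mm long, 10 thick, 32 high, on a hub 28 mm across over a steel disc 46 mm across, turning about the vertical axis through its middle. Point: on that axis, at gripping height, 30 mm above the hatch top when open (26 locked), 12 mm below the blade's top edge. x runs along the blade, z up. Read from the scene which is open.
- grip_b (a point): Likewise, on the next fastener. Open: blade across, along the dust box's y, or already turned up to 20 degrees towards locked. Locked: blade along the box's x, in line with two white marks beside the disc. It turns only between these, clockwise seen from above to lock, and stops firmly at each end.
- grip_c (a point): Likewise, on the third fastener. Each wing needs about 0.05 N m to turn; past about 75 of its 90 degrees its spring draws it the rest of the way (to within 3 degrees of the stop) and it drops 4 mm into the locked detent. The wings are otherwise fixed to the hatch.
- dustbox: Grey steel dust box fixed to the table, 300 (x) by 440 (y) by 90 mm high, its flat top a blue hatch plate; origin at the centre of its underside, z up. The fasteners stand on top at (-55, -140), (-55, 140) and (60, 0) mm in its x, y, in any order. A loose wood disc 18 mm high lies on top near (105, 155) mm; craft things stand on the table either side.

How it is judged:
By the outcome, as a careful person would: the job done as asked, in the order asked, and still so for the second after the job is handed in, with the robot touching nothing.
It also fails if it takes over 32 s, if anything falls off the work surface, if the arm or the gripper's body presses on something with over 40 N, if the wrist force passes 120 N, or if a joint passes its speed limit or range.

### The arm

A 6-joint arm with a two-finger parallel gripper is mounted at the origin on the work surface. World frame = base frame: x ahead of the robot, y to its left, z up, the work surface at z = 0. Lengths are in m, angles in rad, forces in N, time in s.
With the tool pointing down it reaches from about 0.275 to 0.725 m from the base axis. Payload 15.9 kg.
Tool frame: the origin (TCP) lies on the front face of the gripper's body, between the roots of the fingers; the fingertips stand 73 mm ahead of it and the grasp point (between the pads) lies 54 mm ahead of it; z points along the fingers, y is the line along which they close (so a half turn about z gives the same grasp; the last joint's range is limited). The gripper opens to 85 mm and grips with 20 to 120 N. Pads are 22 mm wide; open, the fingers measure 114 mm over their backs; the gripper's body (76 mm by 85 mm) begins 54 mm behind the grasp point. The pads swing forward as they close: fully open they stand 13 mm farther back than shut.
Start: joints at [1.215, 0.213, -0.034, 1.323, 0, 1.571], TCP at [0.174, 0.469, 0.304] pointing down, gripper open.
Joint ranges: [-2.98, 2.98], [-0.74, 1.72], [-1.14, 1.35], [-2.1, 2.04], [-1.57, 1.44], [-3.14, 3.14]. Speed limits (rad/s): [1.89, 1.89, 2.39, 2.57, 3.14, 3.14].

### API

Orientations are given as [roll, pitch, yaw] about the fixed x, y, z axes, in that order (R = Rz(yaw) Ry(pitch) Rx(roll)).
In Python, from plant import r gives the robot as it stands. Calls block until the motion is done:
- r.move_pose(position, orientation): joint-space move of the TCP to a pose.
- r.movel(position, orientation=None, v=0.15): straight line of the TCP; orientation=None keeps the orientation; v is the mean speed in m/s.
- r.movej(angles): joint-space move.
- r.move_gripper(opening): finger opening in m; the grip force is fixed at half the most; returns when the fingers have stopped.
- r.dwell(seconds).
- r.inverse_kinematics(position, orientation): joint angles nearest the present ones, or None.
- r.sense(): the state.
- r.grab_frame(name): name is "side" or "top"; returns the picture (480x640x3 uint8, blue, green, red); there is no depth.
- r.camera_params(name): a dict with "fx", "fy", "cx", "cy" (pixels), "k1" (the pictures are not rectified: a ray, as slopes to the right and down, at radius r is drawn at 1 + k1 r^2 times it, then the intrinsics apply), "rvec" (rotation vector, rad) and "tvec" (3), from world to camera coordinates, as OpenCV has them. Camera axes: x right, y down, z forward; pixel columns grow to the right and rows downward; lengths in m; the calibration is good to about 2 mm. A picture is of the moment at which its call begins. camera_params takes no time and is no camera call.
A pose or a line that the arm cannot do raises r.Unreachable and nothing moves.
- r.finish_job(): hands the job in; it is judged then, once.
The state is a dict: "clock": time; "joints": joint angles; "dq": joint speeds; "tau": joint torques, N m; "tcp_pos": TCP position; "eef_rot": TCP orientation; "ft_force": force on the tool from outside, world axes, zero at the start; "wrist_torque": the same for the moment, N m; "finger_gap": finger opening in m; "finger_force": force on a finger pad.
Only numpy, scipy, OpenCV 4.12 (cv2) and the standard library are available. Lean on these libraries where they do the work, as an engineer would, in place of code of your own. Each camera call takes 0.05 s, during which the arm holds its last target. There are 200 camera calls.

## Working session

There is one attempt and no reset: what is moved stays moved. The work goes in short steps, each a Python script; the robot and the scene stay as the last script left them, time stands still between calls to the robot, and variables do not carry over. Pictures are saved under pics/ and viewed, at most 10 in all, crops included, and the job is handed in when it is done.

```bash
ls; mkdir -p pics; python3 - <<'E'
from plant import r
import cv2
for n in("top","side"):
    cv2.imwrite(f"pics/{n}0.png",r.grab_frame(n)); print(n,r.camera_params(n))
print(r.sense())
E
```

```text
pics
top {'fx': 566.4523150498525, 'fy': 566.4523150498525, 'cx': 322.64184832069236, 'cy': 231.7292201658698, 'k1': -0.16060384633620584, 'rvec': array([ 2.12134827, -2.14067246,  0.11752145]), 'tvec': array([0.03636843, 0.57124349, 0.79274434])}
side {'fx': 450.8078389290873, 'fy': 450.8078389290873, 'cx': 323.2548330935232, 'cy': 234.52592846592322, 'k1': -0.0027146737667941745, 'rvec': array([ 0.87064357, -2.48209773,  1.11076837]), 'tvec': array([0.46824761, 0.30686964, 0.47170159])}
{'clock': 0.1, 'joints': array([ 1.21501094e+00,  2.13326732e-01, -3.49604915e-02,  1.32349962e+00,
       -2.11618172e-05,  1.57078913e+00]), 'dq': array([-0.00112999, -0.00176309,  0.0012276 ,  0.00280068, -0.00076351,
        0.0002905 ]), 'tau': array([ 3.73164381e-03, -6.87246966e+01,  4.87806809e+01,  1.21635481e-02,
        2.07068874e-04,  5.39343119e-06]), 'tcp_pos': array([0.17409118, 0.46847766, 0.30346996]), 'eef_rot': array([-3.14060214e+00,  2.11546740e-05,  2.78581449e+00]), 'ft_force': array([-0.00727229,  0.35090934, -0.46347058]), 'wrist_torque': array([-0.03189136,  0.00503215, -0.0422158 ]), 'finger_force': 0.0, 'finger_gap': 0.08533902456901458}
```

View pics/top0.png

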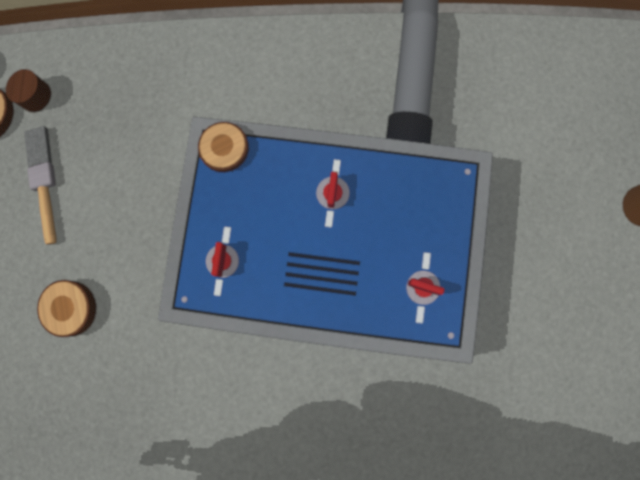

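View pics/side0.png

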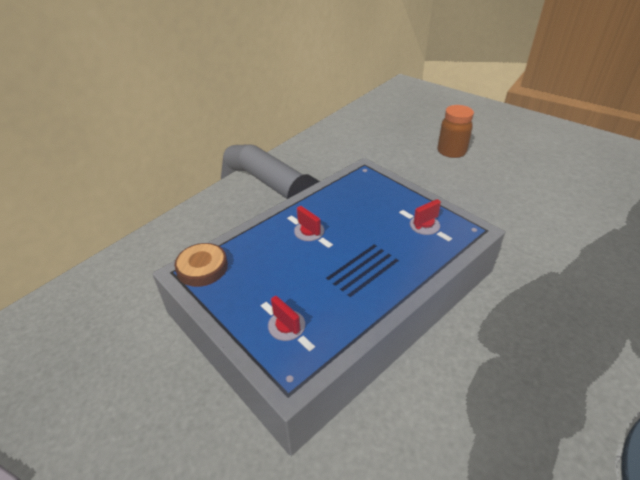

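The top view shows the open wing at about (425,288), with its white marks at (427,260) and (420,315). The wings at (332,190) and (222,260) are locked, and the side view agrees, with the open one at (427,215). Next I'll locate it from the marks, the hatch contour and the blade.

```bash
cat > h.py <<'E'
import numpy as np, cv2
from plant import r
def cast(n,uv,z):
    c=r.camera_params(n); uv=np.atleast_2d(np.float64(uv))
    d=(uv-[c["cx"],c["cy"]])/[c["fx"],c["fy"]]; s=d.copy()
    for _ in range(20): s=d/(1+c["k1"]*(s**2).sum(1,keepdims=True))
    R=cv2.Rodrigues(c["rvec"])[0]; o=-R.T@c["tvec"]
    w=np.c_[s,np.ones(len(s))]@R
    return (o+w*((z-o[2])/w[:,2])[:,None])[:,:2]
def axis(p):
    m=p.mean(0); a,b=np.linalg.eigh(np.cov((p-m).T)); v=b[:,1]; return m,np.degrees(np.arctan2(v[1],v[0]))%180
def pts(mask): return np.argwhere(mask)[:,::-1].astype(float)
def comps(mask,amin):
    n,l,s,c=cv2.connectedComponentsWithStats(mask.astype(np.uint8))
    return [(c[i],s[i,4],l==i) for i in range(1,n) if s[i,4]>=amin]
E
python3 - <<'E'
from h import *
for n in("top","side"):
    im=cv2.imread(f"pics/{n}0.png"); hsv=cv2.cvtColor(im,cv2.COLOR_BGR2HSV); H,S,V=cv2.split(hsv)
    blue=((H>95)&(H<125)&(S>120)).astype(np.uint8)
    c=max(cv2.findContours(blue,0,2)[0],key=cv2.contourArea)
    hull=cv2.convexHull(c)[:,0]
    print(n,"hatch",cv2.minAreaRect(cast(n,hull,.09).astype(np.float32)))
    inside=cv2.fillConvexPoly(np.zeros_like(blue),hull,1)>0
    M=[]
    for c,a,m in comps(inside&(S<50)&(V>185),15):
        w,ang=axis(cast(n,pts(m),.09)); M.append(w); print(" white",c.round(),a,w.round(4),ang.round(1))
    red=((H<8)|(H>172))&(S>150)&(V>70)&inside
    for c,a,m in comps(red,40):
        print(" red",c.round(1),a,*[np.round(q,4) for q in axis(cast(n,pts(m),.125))],"V",np.percentile(V[m],[10,50,90]))
E
python3 -c "
import cv2
a=cv2.imread('pics/top0.png')[240:340,370:480];b=cv2.imread('pics/side0.png')[180:260,380:468]
cv2.imwrite('pics/crop.png',cv2.hconcat([cv2.resize(a,(400,400)),cv2.resize(b,(400,400))]))"
```

```text
top hatch ((0.5603583455085754, 0.023982524871826172), (0.3956734836101532, 0.25551140308380127), 81.97322845458984)
 white [336. 165.] 48 [0.659  0.0101] 176.0
 white [329. 218.] 77 [0.5831 0.0207] 171.5
 white [226. 235.] 70 [0.5621 0.1654] 173.0
 white [426. 261.] 72 [ 0.5226 -0.1121] 171.4
 white [218. 287.] 77 [0.4892 0.1756] 171.7
 white [420. 314.] 81 [ 0.4497 -0.102 ] 170.9
 red [332.3 190.1] 323 [0.6157 0.0151] 173.9191 V [110. 152. 162.]
 red [219.7 259.5] 365 [0.5237 0.1658] 174.6468 V [ 76. 121. 165.]
 red [425.3 287. ] 360 [ 0.4849 -0.1054] 74.2521 V [120. 151. 166.]
side hatch ((0.5586510300636292, 0.023221492767333984), (0.3944791257381439, 0.25464776158332825), 82.06439971923828)
 white [406. 214.] 47 [ 0.5217 -0.1137] 173.6
 white [293. 219.] 44 [0.6562 0.0093] 166.8
 white [444. 236.] 47 [ 0.4485 -0.1035] 172.0
 white [325. 242.] 59 [0.582  0.0195] 171.2
 white [267. 308.] 78 [0.5619 0.1642] 163.6
 white [306. 343.] 104 [0.4873 0.1742] 172.4
 red [425.7 214.6] 435 [ 0.4781 -0.0908] 101.9401 V [135. 143. 181.]
 red [308.1 221.6] 439 [0.6052 0.0296] 146.5934 V [137. 143. 184.]
 red [284.7 316.4] 620 [0.5138 0.1792] 155.471 V [137. 153. 186.]
```

View pics/crop.png

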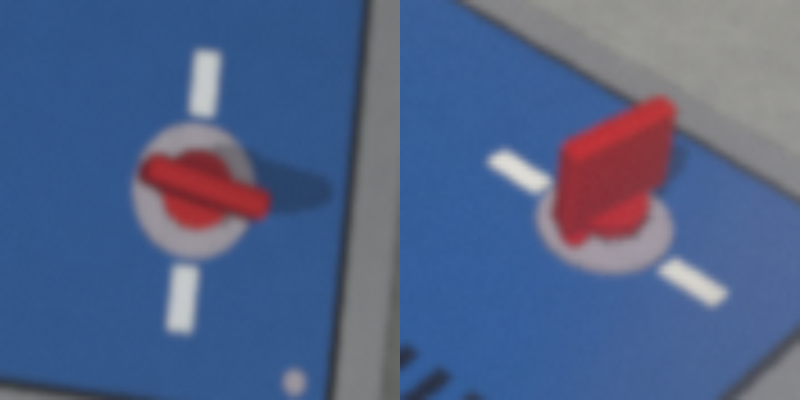

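The top and side views agree within about 2 mm: box yaw is about −8°, and the open wing's axis is at (0.4855, −0.1075). Its blade is at about 74°, already turned about 8° towards locked. I'll approach now.

```bash
cat >> h.py <<'E'
A=np.array([.4855,-.1075])
def ori(d): return [np.pi,0,np.radians(d)]
def st(t=""):
    s=r.sense(); print(t,"t%.2f"%s["clock"],"tcp",s["tcp_pos"].round(4),"yaw%.1f"%np.degrees(s["eef_rot"][2]),"F",s["ft_force"].round(1),"M",s["wrist_torque"].round(2),"gap%.4f"%s["finger_gap"],"ff%.1f"%s["finger_force"]); return s
E
python3 - <<'E'
from h import *
for d in(74,-8,-11,-106,172):
    q=r.inverse_kinematics([*A,.178],ori(d)); print(d,None if q is None else np.round(q,2))
r.move_pose([*A,.26],ori(74)); r.move_gripper(.05); st()
cv2.imwrite("pics/top1.png",r.grab_frame("top"))
im=r.grab_frame("side"); cv2.imwrite("pics/side1.png",cv2.resize(im[60:300,300:620],(800,600)))
E
```

```text
74 [-0.22  0.27 -0.29  1.01  0.    1.63]
-8 [-0.22  0.27 -0.29  1.01  0.    3.06]
-11 [-0.22  0.27 -0.29  1.01  0.    3.12]
-106 [-0.22  0.27 -0.29  1.01  0.   -1.51]
172 [-0.22  0.27 -0.29  1.01  0.   -0.08]
 t2.88 tcp [ 0.4855 -0.1074  0.26  ] yaw74.0 F [-0.6  0.1  0.1] M [0.01 0.01 0.01] gap0.0498 ff0.0
```

View pics/side1.png

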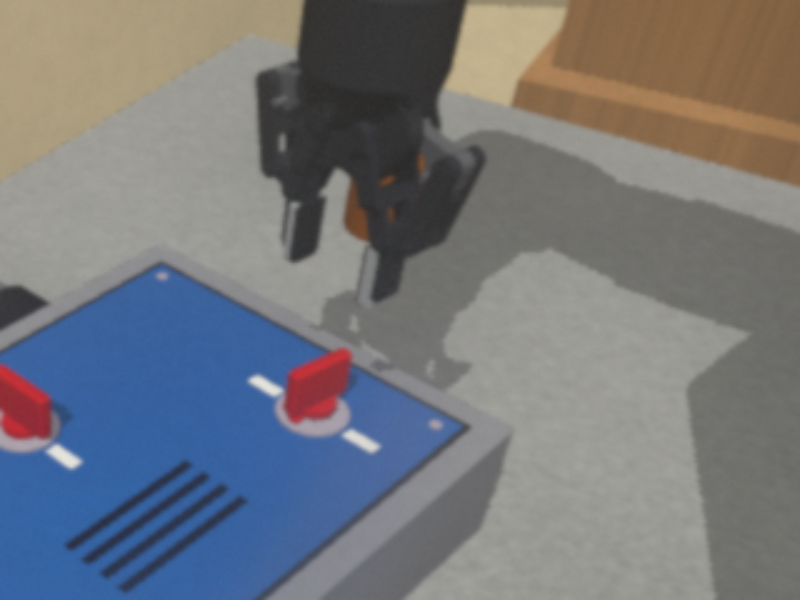

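The side view shows the open fingers straddling the blade direction above the wing at about (320,385) in the crop. The half-turned grasp keeps joint 6 far from its limit, so I'll use that one, descend and close.

```bash
python3 - <<'E'
from h import *
r.move_pose([*A,.26],ori(-106)); st("spun")
r.movel([*A,.180],v=.12); s=st("down")
if np.abs(s["ft_force"]).max()<8:
    r.move_gripper(.03); st("30")
    r.move_gripper(.014); st("14")
    r.move_gripper(.006); st("grip")
E
```

```text
spun t5.63 tcp [ 0.4855 -0.1075  0.26  ] yaw-106.0 F [-0.4 -0.2  0.1] M [-0.04 -0.04  0.01] gap0.0502 ff0.0
down t6.45 tcp [ 0.4858 -0.1076  0.1806] yaw-106.0 F [0.3 0.  0.7] M [-0.01  0.07  0.05] gap0.0499 ff0.0
30 t6.78 tcp [ 0.4857 -0.1075  0.1803] yaw-106.0 F [0.4 0.5 0.5] M [-0.06  0.    0.06] gap0.0300 ff0.0
14 t7.08 tcp [ 0.4855 -0.1075  0.18  ] yaw-106.0 F [ 0.3  0.3 -0.1] M [-0.03  0.    0.01] gap0.0142 ff0.0
grip t7.30 tcp [ 0.485  -0.1075  0.18  ] yaw-106.0 F [-6.6  0.8  6.8] M [-0.04  1.16  0.15] gap0.0089 ff59.7
```

```bash
python3 - <<'E'
from h import *
p=A.copy()
for d in(-116,-128,-140,-152,-164,-172,-179):
    r.move_pose([*p,.180],ori(d)); s=st(d)
    if np.abs(s["ft_force"]).max()>35 or abs(s["wrist_torque"][2])>1: print("stop");break
E
```

```text
-116 t7.59 tcp [ 0.485  -0.1075  0.1801] yaw-116.1 F [-6.7  1.4  5.5] M [0.34 1.3  0.02] gap0.0089 ff59.5
-128 t7.91 tcp [ 0.485  -0.1075  0.1801] yaw-128.0 F [-8.2  0.9  6.7] M [0.42 1.76 0.13] gap0.0086 ff59.7
-140 t8.22 tcp [ 0.4848 -0.1074  0.18  ] yaw-140.0 F [-6.1 -0.3  6.4] M [0.11 1.35 0.1 ] gap0.0092 ff59.7
-152 t8.54 tcp [ 0.4849 -0.1074  0.18  ] yaw-151.9 F [-8.6  1.8  7.4] M [0.49 1.73 0.07] gap0.0088 ff60.2
-164 t8.86 tcp [ 0.4849 -0.1074  0.1798] yaw-163.7 F [-6.7  0.9  4. ] M [ 0.21  1.33 -0.03] gap0.0087 ff61.1
-172 t9.12 tcp [ 0.4849 -0.1074  0.1795] yaw-171.6 F [-4.2  0.6 -8.7] M [ 0.16  0.79 -0.14] gap0.0087 ff59.4
-179 t9.37 tcp [ 0.4849 -0.1073  0.1793] yaw-178.6 F [ -2.4   1.  -16.2] M [0.22 0.65 0.03] gap0.0088 ff58.2
```

The spring is now pulling the wing down, so I'll follow it down to the stop, release and retreat to check.

```bash
python3 - <<'E'
from h import *
r.move_pose([*A,.178],ori(-183)); st(1)
r.move_pose([*A,.176],ori(-187)); s=st(2)
r.move_gripper(.05); st("open")
r.dwell(.2)
r.movel([*A,.26],v=.15)
r.move_pose([.30,.25,.33],ori(-187)); st("up")
im=r.grab_frame("top"); s=r.grab_frame("side")
cv2.imwrite("pics/end.png",cv2.hconcat([cv2.resize(im[120:360,160:500],(400,300)),cv2.resize(s[150:400,150:500],(400,300))]))
hsv=cv2.cvtColor(im,cv2.COLOR_BGR2HSV);H,S,V=cv2.split(hsv)
for c,a,m in comps(((H<8)|(H>172))&(S>150)&(V>70),100): print(c.round(1),a,*[np.round(q,4) for q in axis(cast("top",pts(m),.121))])
E
```

```text
1 t9.62 tcp [ 0.485  -0.1073  0.1776] yaw177.3 F [ -4.1   1.8 -15.5] M [ 0.37  1.1  -0.09] gap0.0085 ff58.3
2 t9.87 tcp [ 0.485  -0.1073  0.1762] yaw173.3 F [-9.   2.8 -7.3] M [ 0.61  1.94 -0.05] gap0.0089 ff59.6
open t10.34 tcp [ 0.4858 -0.1076  0.1763] yaw173.0 F [-0.3 -0.6 -0.4] M [ 0.01  0.08 -0.03] gap0.0500 ff0.0
up t12.77 tcp [0.3004 0.2496 0.3297] yaw173.0 F [ 0.7 -0.6 -0.1] M [0.02 0.02 0.  ] gap0.0502 ff0.0
[332.3 190. ] 326 [0.6167 0.0152] 173.651
[219.7 259.6] 367 [0.524  0.1667] 175.0427
[424.1 286.5] 364 [ 0.4859 -0.1043] 171.4785
```

View pics/end.png

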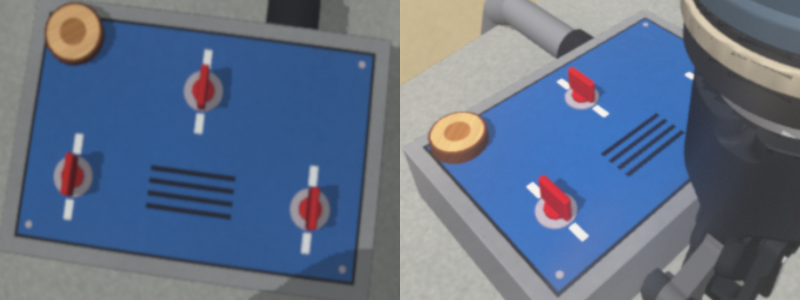

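The top view shows all three wings in line with their marks, with the turned one at about (312,208) in the crop. The arm hides that wing in the side view, so I'll clear it and check the drop.

```bash
python3 - <<'E'
from h import *
r.movej([1.215,.213,-.034,1.323,0,1.0]); st()
s=r.grab_frame("side"); cv2.imwrite("pics/end2.png",cv2.resize(s[150:390,230:550],(800,600)))
H,S,V=cv2.split(cv2.cvtColor(s,cv2.COLOR_BGR2HSV))
c=r.camera_params("side")
for _,a,m in comps(((H<8)|(H>172))&(S>150)&(V>70),150):
    p=pts(m); top=p[p[:,1].argmin()]
    print(a,p.min(0),p.max(0))
# expected top row of blade for locked/open heights at each axis
B=np.array([.5595,.0236]); t=np.radians(-8); R=np.array([[np.cos(t),-np.sin(t)],[np.sin(t),np.cos(t)]])
for q in((-.055,-.14),(-.055,.14),(.06,0)):
    for h in(.128,.132):
        X=np.array([[*(B+R@(np.array(q)+[dx,dy])),h] for dx in(-.023,.023) for dy in(-.005,.005)])
        uv=cv2.projectPoints(X,c["rvec"],c["tvec"],np.array([[c["fx"],0,c["cx"]],[0,c["fy"],c["cy"]],[0,0,1]]),np.array([c["k1"],0,0,0]))[0][:,0]
        print(q,h,"top row",uv[:,1].min().round(1))
E
```

```text
t13.87 tcp [0.1751 0.4684 0.3041] yaw-167.8 F [ 1.2 -0.  -0.2] M [-0.04 -0.02  0.04] gap0.0502 ff0.0
491 [414. 201.] [439. 228.]
439 [298. 206.] [319. 234.]
619 [272. 297.] [298. 332.]
(-0.055, -0.14) 0.128 top row 197.6
(-0.055, -0.14) 0.132 top row 195.5
(-0.055, 0.14) 0.128 top row 292.6
(-0.055, 0.14) 0.132 top row 290.5
(0.06, 0) 0.128 top row 203.3
(0.06, 0) 0.132 top row 201.2
```

View pics/end2.png

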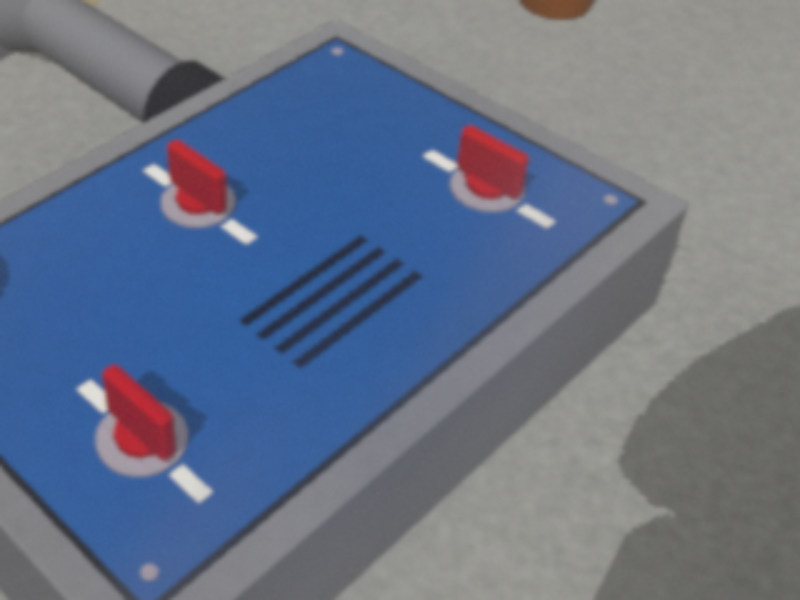

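The side view shows all three wings along their marks. The turned one, at about (490,160) in the crop, sits as low as the two locked ones: its top edge is 3.4 px below prediction, against 2.7 and 4.4 px for the others.

```bash
python3 -c "
from plant import r
print(r.finish_job())"
```

```text
the job is handed in; nothing more can be done
None
```

The open wing fastener is turned clockwise into its locked detent and released, the other two were left untouched, and the job was handed in at about 14 s on the robot's clock.

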